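# Film tin put away, dust cover taken off for airing

### The job

Put the film reel with the square hub back into its own tin, the one whose label tag bears the square, flat on the tin's floor. Then take the two nested lids together by the inner lid's knob from the lid rest, lower them onto that tin until they sit fully home, and let go of the knob; next lift the outer dust cover alone by its collar, leaving the vented inner lid seated undisturbed on the tin, and finish still holding the cover level in the air, about 10 cm above where it sat (do not put it down). Drop nothing, and do not disturb the other reel or the things lying about.

Things in the scene. Friction and masses are not known exactly. Their poses are not given: they have to be found in the camera images.
- reel_square_center (a point): Centre, half-way up, of the loose film reel with the square hub: a black flanged disc 76 mm across and 21 mm high, with a grey square hub 26 x 26 mm standing on its middle up to 50 mm total height. The point lies 25 mm above its underside. z is up, x and y are square to the hub's flat sides. Grip the hub by two flat sides, from above; about 150 g.
- reel_round_center (a point): Centre of the other reel, the same but with a round hub of 26 mm diameter. It is a bystander: leave it alone. The point lies 25 mm above its underside.
- tin_square: The reel's own tin, fixed: a round steel tin, open at the top, 104 mm outer and 96 mm inner diameter, 70 mm high, inner floor 5 mm above the origin. Origin: centre of its underside, on the table. Its label tag lies flat on the table against the tin's own +x side (tag reaches 100 mm from the axis, 9 mm high) and bears a raised dark square, 32 mm.
- tin_round: The other tin, fixed, same size and empty, with a raised dark round disc (34 mm) on its tag. Not to be used. Origin: centre of its underside.
- lid_rest: Fixed low grey plastic ring, 104 mm outer diameter and 30 mm high, on which the two nested lids wait. Origin: centre of its underside.
- inner_lid: The loose inner lid, about 140 g: an aluminium disc 108 mm across, 4 mm thick, with a ring of vents; under it a plug 90 mm across and 8 mm deep enters the mouth of tin or rest; on it stands a round knob 16 mm across, 69 mm tall. Origin: centre of the plug's underside, 62 mm above the table when seated on the tin, 22 mm on the rest. z up along the knob.
- knob (a point): Grip point on the inner lid's knob: on its axis, 14 mm below its top, 67 mm above the lid's origin, so 129 mm above the table with the lid seated on the tin and 89 mm on the rest. Nested, the knob comes up through the outer cover's collar and stands 38 mm clear of it: lifting by the knob carries the cover along, loose on top of the disc.
- outer_cover: The loose outer dust cover, about 130 g: a grey painted flat cap 120 mm across with a 10 mm skirt; its 3 mm top plate rests on the inner lid's disc; on it stands a round tubular collar, 40 mm outer and 28 mm inner diameter, 28 mm high, around the knob with 6 mm play. Origin: centre of the skirt's lower edge; nested, 2 mm above the inner lid's origin. z up.
- collar (a point): Centre, half-way up, of the cover's collar: on its axis, 14 mm below the collar's top, 14 mm above the top plate, 27 mm above the cover's origin. Nested it lies 38 mm below the point on the knob. Grip the collar from above across its outside, fingertips just above the top plate, the knob standing free between the fingers.
- loupe: Bystander: black magnifier, 38 mm across, 36 mm high.
- book_weight: Bystander: steel bar 90 x 35 x 25 mm.
- dust_brush: Bystander: brush with a wooden handle.
- card_box: Bystander: small cardboard card box 70 x 100 mm, 56 mm high.
- ruler: Bystander: flat steel strip 30 x 160 x 5 mm.
- paste_jar: Bystander: jar 48 mm across, 60 mm high.
Not all that is in view belongs to the job. What is shaped like the part that bears reel_square_center but blue, green or red is not meant.

How it is judged:
By the outcome, as a careful person would: the job done as asked, in the order asked, and still so for the second after the job is handed in, while the arm keeps its last pose, push and grip.
It also fails if it takes over 61 s, if anything falls off the work surface, if the arm or the gripper's body presses on something with over 40 N, if the wrist force passes 120 N, or if a joint passes its speed limit or range.

### The arm

A 6-joint arm with a two-finger parallel gripper is mounted at the origin on the work surface. World frame = base frame: x ahead of the robot, y to its left, z up, the work surface at z = 0. Lengths are in m, angles in rad, forces in N, time in s.
With the tool pointing down it reaches from about 0.375 to 0.9 m from the base axis. Payload 3.1 kg.
Tool frame: the origin (TCP) lies at the very end of the fingers, on their centre line; the grasp point (between the pads) lies 19 mm behind it (robot.grip_depth is the distance from the TCP to the grasp point, in m); z points along the fingers, y is the direction in which the jaws open and shut (so a half turn about z gives the same grasp; the last joint's range is limited). The gripper opens to 87 mm and grips with 3 to 60 N. Pads are 19 mm wide; open, the fingers measure 117 mm over their backs; the gripper's body (75 mm by 190 mm) begins 51 mm behind the grasp point.
Start: joints at [-1.486, 0.527, 1.433, -0, 1.181, -0.178], TCP at [0.162, -0.604, 0.223] pointing down, gripper open.
Joint ranges: [-3.08, 3.08], [-0.75, 2.2], [0.22, 2.44], [-1.43, 4.57], [0, 2.65], [-2.85, 2.85]. Speed limits (rad/s): [2.79, 2.79, 3.14, 3.14, 3.14, 3.14].

### API

Orientations are given as a unit quaternion [x, y, z, w].
In Python, from rig import robot gives the robot as it stands.
- The arm moves only by the tool drive_tool, never from a script. Its argument "series" is a list of rows, each a list of 7 numbers: the shift along the tool's x, y, z in m, then the turn, a rotation vector about the tool's x, y, z in degrees, then the opening, from 0 (shut) to 1 (fully open). A call has 1 to 5 rows; each row shifts and turns the commanded pose from where the row before left it, along the tool's axes as they then stand; what a row does not reach is not made up. A row lasts 1/8 s, in which the tool goes at most 62.5 mm and 10.7 degrees, less where a joint would pass 70% of its speed; a pose out of reach is approached as far as the arm can. A call is refused whole if a number of a shift passes 0.0625 or a number of a turn 10.7, either way. A call with a gripper value outside its range is refused whole. The fingers move at their own pace and stop on an object; "squeeze" is the grip in N (left out, the last holds). Time passes only in rows, so rows that do not move let the fingers close. It gives the time, the measured TCP pose, the force and the opening at its end, in the units of the state.
- robot.get_obs(): the state, without advancing time (a new reading comes with each control period).
- robot.camera(name): name is "scene" or "top" or "wrist"; returns (picture, depth): 420x560x3 uint8, blue, green, red; 420x560 float32, m along the optical axis (not along the pixel's ray), 0 where there is no reading.
- robot.camera_model(name): a dict with "fx", "fy", "cx", "cy" (pixels), "R" (3x3) and "t" (3): a world point X has camera coordinates R X + t. Camera axes: x right, y down, z forward; pixel columns grow to the right and rows downward; lengths in m; the calibration is good to about 2 mm. A picture is of the moment at which its call begins: read the wrist's pose just before it. camera_model takes no time and is no camera call; for the wrist camera it gives the pose at the moment of the call.
- robot.hand_in(): hands the job in, once; it reports no verdict.
The state is a dict: "time": time; "q": joint angles; "joint_velocities": joint speeds; "joint_torque": joint torques, N m; "position": TCP position; "tool_rot": TCP orientation; "ft_force": force on the tool from outside, world axes, zero at the start; "moment": the same for the moment, N m; "grip_width": finger opening in m.
Only numpy, scipy, OpenCV 4.12 (cv2) and the standard library are available. Lean on these libraries where they do the work, as an engineer would, in place of code of your own. Each camera call takes 0.05 s, during which the arm holds its last target. There are 200 camera calls.

## Working session

There is one attempt and no reset: what is moved stays moved. The work goes in short steps, Python scripts to look and compute and a tool call to move; the robot and the scene stay as the last step left them, time stands still between calls to the robot, and variables do not carry over. Pictures are saved under pics/ and viewed, about 8 in all and at most 12, crops included, and the job is handed in when it is done.

Besides the shell and the picture viewer there is one more tool, called after ">>>" by a JSON object that holds its "api" and its "payload", one argument or row to a line. drive_tool: Moves the arm, as the interface text tells. Its arguments: {"type":"object","properties":{"series":{"type":"array"},"squeeze":{"type":"number"}},"required":["series"]}

```bash
mkdir -p pics; ls
cat > h.py <<'E'
import numpy as np, cv2
from rig import robot
def snap(name,fn):
    m=robot.camera_model(name); im,d=robot.camera(name)
    cv2.imwrite(f'pics/{fn}.png',im); np.savez(f'pics/{fn}.npz',im=im,d=d,**{k:np.array(v) for k,v in m.items()})
    return im,d,m
def load(fn):
    z=np.load(f'pics/{fn}.npz'); return z['im'],z['d'],{k:z[k] for k in('fx','fy','cx','cy','R','t')}
def cloud(d,m):
    v,u=np.indices(d.shape); P=np.stack([(u-m['cx'])/m['fx']*d,(v-m['cy'])/m['fy']*d,d],-1)
    W=(P-np.array(m['t']))@np.array(m['R']); W[d<=0]=np.nan; return W
E
python3 - <<'E'
from h import *
a=snap('top','top0')[0]; b=snap('scene','scene0')[0]
o=robot.get_obs(); print(o['time'],o['position'],o['tool_rot'],o['ft_force'],o['grip_width'],robot.grip_depth)
for n in('top','scene'):
    m=robot.camera_model(n); print(n,m)
W=cloud(*load('top0')[1:]); print(W[::60,::80].round(3).tolist())
E
```

```text
pics
0.1 [ 0.16232484 -0.60288713  0.22168257] [ 9.91382234e-01  1.30997539e-01  4.17927815e-05 -9.53104806e-04] [-0.31012132 -0.03910951  0.28508885] 0.08689348489528256 0.0187
top {'fx': 485.8280389641492, 'fy': 485.8280389641492, 'cx': 278.53788605124623, 'cy': 206.1877540638682, 'R': array([[-1.48742417e-02, -9.99889153e-01,  6.62165736e-04],
       [-9.80935546e-01,  1.44639517e-02, -1.93794349e-01],
       [ 1.93763290e-01, -3.53208588e-03, -9.81041952e-01]]), 't': array([0.05460696, 0.57209983, 1.04293367])}
scene {'fx': 484.7527800144954, 'fy': 484.7527800144954, 'cx': 275.9538711090372, 'cy': 206.46560518848503, 'R': array([[ 0.0227186 ,  0.99974086,  0.00144377],
       [ 0.77422449, -0.01668016, -0.63269124],
       [-0.6325032 ,  0.01549167, -0.77440281]]), 't': array([-0.07994357, -0.36837261,  1.54357056])}
[[[1.661, 1.235, -0.757], [1.65, 0.885, -0.748], [1.647, 0.541, -0.751], [1.646, 0.197, -0.758], [1.635, -0.149, -0.748], [1.639, -0.498, -0.761], [1.627, -0.84, -0.751]], [[1.379, 1.208, -0.757], [1.368, 0.866, -0.746], [0.916, 0.317, 0.091], [0.913, 0.131, 0.093], 
[... 193 characters left out ...]
 [0.797, -0.257, -0.002], [0.793, -0.454, 0.001]], [[0.643, 0.682, 0.056], [0.656, 0.523, -0.003], [0.652, 0.33, -0.0], [0.644, 0.136, 0.02], [0.646, -0.055, 0.001], [0.644, -0.247, -0.0], [0.641, -0.44, -0.001]], [[0.505, 0.667, 0.058], [0.51, 0.513, -0.0], [0.502, 0.316, 0.04], [0.504, 0.138, -0.001], [0.501, -0.05, 0.004], [0.499, -0.239, -0.002], [0.496, -0.426, 0.0]], [[0.374, 0.689, -0.004], [0.372, 0.504, -0.0], [0.369, 0.322, -0.004], [0.366, 0.133, 0.054], [0.363, -0.046, -0.0], [0.361, -0.228, 0.004], [0.358, -0.412, 0.002]], [[0.242, 0.675, -0.0], [0.239, 0.496, -0.002], [0.236, 0.317, -0.003], [0.234, 0.137, 0.0], [0.267, -0.017, 0.31], [0.229, -0.221, -0.0], [0.226, -0.4, 0.0]]]
```

View pics/top0.png

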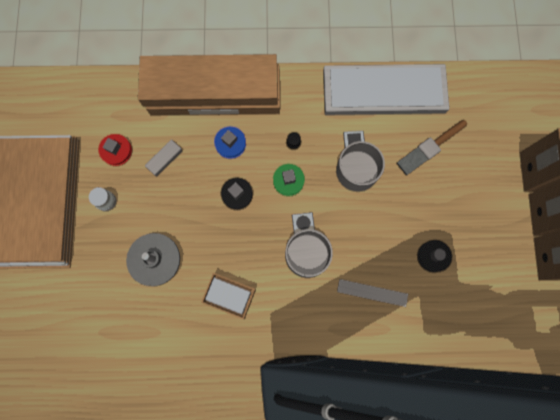

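View pics/scene0.png

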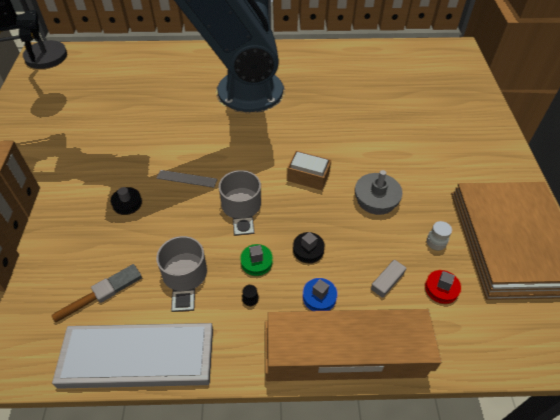

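The top view shows these candidates:
- Black reels: (237,193) with a square-looking hub, and (434,256) with a round-looking one. The red, blue and green reels are decoys.
- Tins: (360,165) with its tag at (354,138), and (308,253) with its tag at (303,222).
- Nested lids: (153,258).

I'll confirm these with one enlarged crop and measure.

Run:
```python
from h import *
a,d,m=load('top0'); s=load('scene0')[0]
def c(im,u,v,r=26): return cv2.resize(im[v-r:v+r,u-r:u+r],(260,260),interpolation=cv2.INTER_CUBIC)
cv2.imwrite('pics/crop.png',np.vstack([np.hstack([c(a,237,193),c(a,434,256),c(a,303,222)]),np.hstack([c(s,182,300),c(s,243,226),c(a,354,138)])]))
for nm in('top0','scene0'):
    im,d,m=load(nm); W=cloud(d,m).reshape(-1,3); I=im.reshape(-1,3)
    print(nm)
    def fit(c,r,zl,zh,lab,mode='circ'):
        k=(np.hypot(W[:,0]-c[0],W[:,1]-c[1])<r)&(W[:,2]>zl)&(W[:,2]<zh); P=W[k]
        if len(P)<4: print(lab,'few');return
        (x,y),R=cv2.minEnclosingCircle(P[:,:2].astype(np.float32)); rc=cv2.minAreaRect(P[:,:2].astype(np.float32))
        print(lab,len(P),'circ',round(x,4),round(y,4),round(R,4),'med',np.median(P,0).round(4),'rect',np.round(rc[0],4),np.round(rc[1],4),round(rc[2],1))
    def pt(u,v): return cloud(load('top0')[1],load('top0')[2])[v,u][:2]
    q=pt(237,193); fit(q,.06,.012,.03,'reel disc'); fit(q,.04,.042,.06,'hub')
    q=pt(360,165); fit(q,.09,.06,.08,'tinA rim')
    q=pt(308,253); fit(q,.09,.06,.08,'tinB rim')
    q=pt(150,258); fit(q,.09,.03,.05,'cover plate'); fit(q,.05,.058,.075,'collar'); fit(q,.05,.09,.12,'knob')
```

```text
top0
reel disc 644 circ 0.6136 0.1451 0.0385 med [0.6097 0.1432 0.0216] rect [0.613  0.1454] [0.0736 0.0752] 1.9
hub 136 circ 0.6131 0.1445 0.0174 med [0.6127 0.1452 0.0501] rect [0.6134 0.1452] [0.0262 0.0263] 41.2
tinA rim 344 circ 0.6677 -0.1437 0.0525 med [ 0.6678 -0.1467  0.0688] rect [ 0.6672 -0.1439] [0.103 0.103] 10.0
tinB rim 304 circ 0.4655 -0.0183 0.0522 med [ 0.4676 -0.0212  0.0698] rect [ 0.4653 -0.018 ] [0.1032 0.1014] 89.1
cover plate 1990 circ 0.4592 0.3321 0.0604 med [0.4566 0.3288 0.0373] rect [0.4592 0.3319] [0.1188 0.1185] 12.2
collar 144 circ 0.459 0.3317 0.0202 med [0.4552 0.327  0.0647] rect [0.4584 0.3313] [0.038  0.0375] 89.0
knob 53 circ 0.4595 0.3314 0.0083 med [0.46   0.33   0.1029] rect [0.4592 0.3303] [0.0151 0.0139] 1.8
scene0
reel disc 514 circ 0.6122 0.1413 0.0395 med [0.6228 0.1381 0.0213] rect [0.6126 0.1415] [0.0757 0.0756] 36.3
hub 126 circ 0.6146 0.142 0.0184 med [0.6144 0.141  0.0498] rect [0.6131 0.1419] [0.0279 0.0281] 42.7
tinA rim 440 circ 0.6673 -0.1471 0.0537 med [ 0.6703 -0.1475  0.0682] rect [ 0.6672 -0.1475] [0.1052 0.1029] 11.6
tinB rim 362 circ 0.4656 -0.0207 0.0552 med [ 0.4684 -0.0233  0.0679] rect [ 0.466 -0.022] [0.1055 0.1027] 17.1
cover plate 1155 circ 0.4584 0.3293 0.0625 med [0.472  0.3204 0.0372] rect [0.4589 0.3278] [0.1187 0.1202] 62.8
collar 129 circ 0.4599 0.3271 0.0206 med [0.4649 0.3244 0.0648] rect [0.4614 0.3269] [0.038  0.0378] 69.8
knob 46 circ 0.4595 0.3264 0.0089 med [0.4622 0.3265 0.102 ] rect [0.46   0.3276] [0.0145 0.0141] 30.8
```

View pics/crop.png

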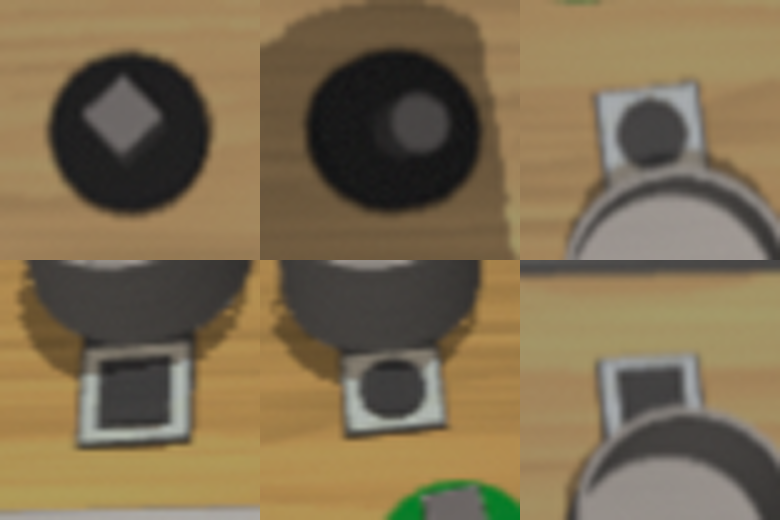

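The crop shows the black reel at (237,193) has the square hub. The tin at (360,165) has the square on its tag, and the tin at (308,253) has the disc, so I'll use the first. Top and scene agree to about 3.5 mm in y, and I take the mean. Next I hover over the reel.

```bash
cat >> h.py <<'E'
from scipy.spatial.transform import Rotation as Rn
def plan(x,y,z,yaw=None,step=.06,deg=10):
    "rows from the present pose to TCP (x,y,z), tool down, tool x at yaw degrees"
    o=robot.get_obs(); p=np.array(o['position']); R=Rn.from_quat(o['tool_rot'])
    now=np.degrees(np.arctan2(*R.as_matrix()[[1,0],0])); yaw=now if yaw is None else yaw
    G=Rn.from_euler('z',yaw,degrees=True)*Rn.from_euler('x',180,degrees=True)
    rv=(R.inv()*G).as_rotvec(degrees=True); D=np.array([x,y,z])-p
    n=int(max(np.ceil(abs(D).max()/step*1.0),np.ceil(np.linalg.norm(D)/.0625),np.ceil(np.linalg.norm(rv)/deg),1))
    print('t',round(o['time'],2),'pos',p.round(4),'yaw',round(now,2),'F',np.round(o['ft_force'],1),'w',round(o['grip_width'],4),'n',n)
    for i in range(n):
        print((R.inv().apply(D/n)).round(4).tolist(),(rv/n).round(2).tolist()); R=R*Rn.from_rotvec(rv/n,degrees=True)
E
python3 -c "
from h import *
plan(.613,.1435,.20,42)"
```

```text
t 0.1 pos [ 0.1623 -0.6029  0.2217] yaw 15.05 F [-0.3 -0.   0.3] w 0.0869 n 14
[0.0449, -0.0431, 0.0016] [-0.01, -0.0, -1.92]
[0.0464, -0.0416, 0.0016] [-0.01, -0.0, -1.92]
[0.0477, -0.04, 0.0016] [-0.01, -0.0, -1.92]
[0.049, -0.0384, 0.0016] [-0.01, -0.0, -1.92]
[0.0503, -0.0367, 0.0016] [-0.01, -0.0, -1.92]
[0.0515, -0.035, 0.0016] [-0.01, -0.0, -1.92]
[0.0527, -0.0333, 0.0016] [-0.01, -0.0, -1.92]
[0.0537, -0.0315, 0.0016] [-0.01, -0.0, -1.92]
[0.0548, -0.0296, 0.0016] [-0.01, -0.0, -1.92]
[0.0557, -0.0278, 0.0016] [-0.01, -0.0, -1.92]
[0.0566, -0.0259, 0.0016] [-0.01, -0.0, -1.92]
[0.0575, -0.024, 0.0016] [-0.01, -0.0, -1.92]
[0.0582, -0.022, 0.0016] [-0.01, -0.0, -1.92]
[0.059, -0.0201, 0.0016] [-0.01, -0.0, -1.92]
```

>>> {"api": "drive_tool", "payload": {
  "series": [
    [0.045,-0.043,0.0015,0,0,-2,1],
    [0.046,-0.042,0.0015,0,0,-2,1],
    [0.048,-0.04,0.0015,0,0,-2,1],
    [0.049,-0.038,0.0015,0,0,-2,1],
    [0.05,-0.037,0.0015,0,0,-2,1]
  ],
  "squeeze": 20
}}

```text
time: 0.72
position: [0.3229, -0.3346, 0.2149]
tool_rot: [0.976, 0.217, 0.0, -0.0]
ft_force: [0.8, -0.8, 0.5]
grip_width: 0.0868
```

>>> {"api": "drive_tool", "payload": {
  "series": [
    [0.051,-0.035,0.0015,0,0,-2,1],
    [0.053,-0.033,0.0015,0,0,-2,1],
    [0.054,-0.031,0.0015,0,0,-2,1],
    [0.055,-0.03,0.0015,0,0,-2,1],
    [0.056,-0.028,0.0015,0,0,-2,1]
  ]
}}

```text
time: 1.35
position: [0.4818, -0.0666, 0.2074]
tool_rot: [0.953, 0.302, -0.0, 0.0]
ft_force: [0.8, -1.9, -1.0]
grip_width: 0.0873
```

```bash
python3 -c "
from h import *
plan(.613,.1435,.18,42)"
```

```text
t 1.35 pos [ 0.4818 -0.0666  0.2074] yaw 35.12 F [ 0.8 -1.9 -1. ] w 0.0873 n 4
[0.057, -0.0241, 0.0068] [0.0, 0.0, -1.72]
[0.0577, -0.0224, 0.0068] [0.0, 0.0, -1.72]
[0.0584, -0.0206, 0.0068] [0.0, 0.0, -1.72]
[0.059, -0.0189, 0.0069] [0.0, 0.0, -1.72]
```

>>> {"api": "drive_tool", "payload": {
  "series": [
    [0.057,-0.024,0.007,0,0,-1.7,1],
    [0.0575,-0.0225,0.007,0,0,-1.7,1],
    [0.0585,-0.0205,0.007,0,0,-1.7,1],
    [0.059,-0.019,0.007,0,0,-1.7,1],
    [0,0,0,0,0,0,0.7]
  ]
}}

```text
time: 1.98
position: [0.6136, 0.1452, 0.1782]
tool_rot: [0.933, 0.36, 0.0, -0.0]
ft_force: [-0.1, -0.3, 0.2]
grip_width: 0.0822
```

```bash
cat >> h.py <<'E'
def fit(W,c,r,zl,zh,lab):
    W=W.reshape(-1,3); k=(np.hypot(W[:,0]-c[0],W[:,1]-c[1])<r)&(W[:,2]>zl)&(W[:,2]<zh); P=W[k]
    if len(P)<5: print(lab,'few'); return
    Q=P[:,:2].astype(np.float32); (x,y),R=cv2.minEnclosingCircle(Q); rc=cv2.minAreaRect(Q)
    print(lab,len(P),'circ',np.round([x,y,R],4),'med z',round(float(np.median(P[:,2])),4),'rect',np.round(rc[0],4),np.round(rc[1],4),round(rc[2],1))
E
python3 - <<'E'
from h import *
im,d,m=snap('wrist','w1'); W=cloud(d,m); plan(.613,.1435,.05,42)
fit(W,(.613,.1435),.05,.012,.03,'disc'); fit(W,(.613,.1435),.04,.042,.058,'hub')
E
```

```text
t 2.02 pos [0.6122 0.143  0.1783] yaw 42.05 F [0.1 0.9 0.4] w 0.0798 n 3
[0.0004, 0.0001, 0.0428] [-0.02, 0.03, 0.02]
[0.0003, 0.0001, 0.0428] [-0.02, 0.03, 0.02]
[0.0003, 0.0001, 0.0428] [-0.02, 0.03, 0.02]
disc 2922 circ [0.6145 0.1446 0.0381] med z 0.0209 rect [0.6149 0.1442] [0.0752 0.0747] 40.6
hub 698 circ [0.6145 0.1446 0.018 ] med z 0.0498 rect [0.6144 0.1447] [0.0263 0.0253] 42.2
```

View pics/w1.png

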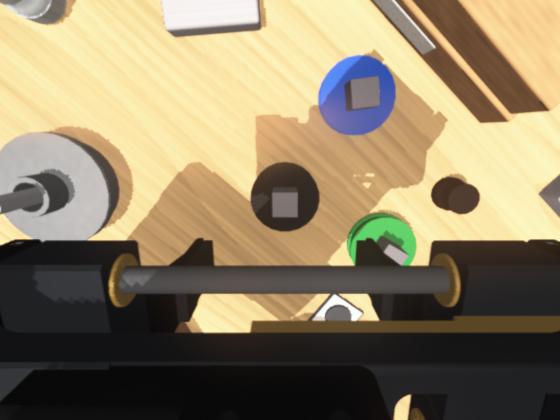

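The wrist view shows the square hub at (285,203) directly under the jaws, with the green decoy to the right and clear of the partly open fingers. I go down to about 26 mm.

>>> {"api": "drive_tool", "payload": {
  "series": [
    [0.001,-0.001,0.045,0,0,0,0.6],
    [0.001,0,0.045,0,0,0,0.6],
    [0,0,0.04,0,0,0,0.6],
    [0,0,0.01,0,0,0,0.6],
    [0,0,0.011,0,0,0,0.6]
  ]
}}

```text
time: 2.65
position: [0.6139, 0.1424, 0.0292]
tool_rot: [0.934, 0.357, 0.001, 0.0]
ft_force: [0.7, -0.1, 0.7]
grip_width: 0.0523
```

>>> {"api": "drive_tool", "payload": {
  "series": [
    [0,0,0.001,0,0,0,0],
    [0,0,0,0,0,0,0],
    [0,0,0,0,0,0,0],
    [0,0,0,0,0,0,0]
  ]
}}

```text
time: 3.15
position: [0.6138, 0.1437, 0.0285]
tool_rot: [0.934, 0.357, 0.001, 0.0]
ft_force: [-0.3, 0.9, 2.9]
grip_width: 0.0261
```

```bash
python3 -c "
from h import *
plan(.613,.1435,.15,42)"
```

```text
t 3.15 pos [0.6138 0.1437 0.0285] yaw 41.87 F [-0.3  0.9  2.9] w 0.0261 n 3
[-0.0002, -0.0001, -0.0405] [0.01, -0.02, -0.04]
[-0.0002, -0.0001, -0.0405] [0.01, -0.02, -0.04]
[-0.0002, -0.0001, -0.0405] [0.01, -0.02, -0.04]
```

>>> {"api": "drive_tool", "payload": {
  "series": [
    [0,0,-0.01,0,0,0,0],
    [0,0,-0.03,0,0,0,0],
    [0,0,-0.04,0,0,0,0],
    [0,0,-0.045,0,0,0,0],
    [0,0,-0.01,0,0,0,0]
  ],
  "squeeze": 30
}}

```text
time: 3.78
position: [0.6154, 0.1436, 0.1663]
tool_rot: [0.934, 0.357, 0.003, 0.001]
ft_force: [1.0, -0.6, -2.1]
grip_width: 0.0259
```

```bash
python3 -c "
from h import *
plan(.667,-.1455,.165,42)"
```

```text
t 3.77 pos [0.6154 0.1436 0.1663] yaw 41.87 F [ 1.  -0.6 -2.1] w 0.0259 n 5
[-0.0309, 0.0499, 0.0003] [0.05, -0.06, -0.03]
[-0.0309, 0.0499, 0.0003] [0.05, -0.06, -0.03]
[-0.031, 0.0499, 0.0003] [0.05, -0.06, -0.03]
[-0.031, 0.0499, 0.0003] [0.05, -0.06, -0.03]
[-0.031, 0.0499, 0.0003] [0.05, -0.06, -0.03]
```

>>> {"api": "drive_tool", "payload": {
  "series": [
    [-0.031,0.05,0,0,0,0,0],
    [-0.031,0.05,0,0,0,0,0],
    [-0.031,0.05,0,0,0,0,0],
    [-0.031,0.05,0,0,0,0,0],
    [-0.031,0.05,0,0,0,0,0]
  ]
}}

```text
time: 4.4
position: [0.6637, -0.1477, 0.1608]
tool_rot: [0.934, 0.357, -0.001, -0.001]
ft_force: [0.8, 1.2, -2.1]
grip_width: 0.0261
```

>>> {"api": "drive_tool", "payload": {
  "series": [
    [0,0,0,0,0,0,0],
    [0,0,0,0,0,0,0]
  ]
}}

```text
time: 4.65
position: [0.6633, -0.1459, 0.1609]
tool_rot: [0.934, 0.357, -0.001, -0.002]
ft_force: [-0.2, 0.3, -1.9]
grip_width: 0.0256
```

Run:
```python
from h import *
im,d,m=snap('wrist','w2'); W=cloud(d,m); plan(.667,-.1455,.08,42)
fit(W,(.667,-.1455),.07,.062,.078,'rim'); p=robot.get_obs()['position']; fit(W,p[:2],.05,.145,.17,'reel flange'); fit(W,p[:2],.03,.175,.2,'hub')
P=W[(np.abs(W[...,2]-.07)<.006)&(np.hypot(W[...,0]-.667,W[...,1]+.1455)<.065)]
from scipy.optimize import least_squares
for nm,P in(('wrist',P),):
    r=least_squares(lambda q:np.hypot(P[:,0]-q[0],P[:,1]-q[1])-.050,[.667,-.1455],loss='soft_l1',f_scale=.002); print(nm,len(P),r.x,r.cost)
for n in('top0','scene0'):
    W=cloud(*load(n)[1:]);P=W[(np.abs(W[...,2]-.07)<.006)&(np.hypot(W[...,0]-.667,W[...,1]+.1455)<.065)]
    print(n,least_squares(lambda q:np.hypot(P[:,0]-q[0],P[:,1]-q[1])-.050,[.667,-.1455],loss='soft_l1',f_scale=.002).x)
```

```text
t 4.7 pos [ 0.6634 -0.145   0.1612] yaw 41.88 F [ 0.1 -0.6 -1.1] w 0.026 n 2
[0.0012, 0.0015, 0.0406] [-0.1, 0.03, -0.06]
[0.0012, 0.0014, 0.0406] [-0.1, 0.03, -0.06]
rim 1073 circ [ 0.6689 -0.1446  0.052 ] med z 0.0696 rect [ 0.6849 -0.1323] [0.0633 0.1029] 38.5
reel flange 6029 circ [ 0.6642 -0.1456  0.0382] med z 0.1533 rect [ 0.664  -0.1432] [0.0758 0.0701] 7.8
hub 1844 circ [ 0.6723 -0.1388  0.0244] med z 0.1822 rect [ 0.6659 -0.1441] [0.0237 0.0487] 39.8
wrist 1042 [ 0.66871781 -0.14489383] 0.0007302663192175162
top0 [ 0.66709489 -0.1435674 ]
scene0 [ 0.66833606 -0.147232  ]
```

View pics/w2.png

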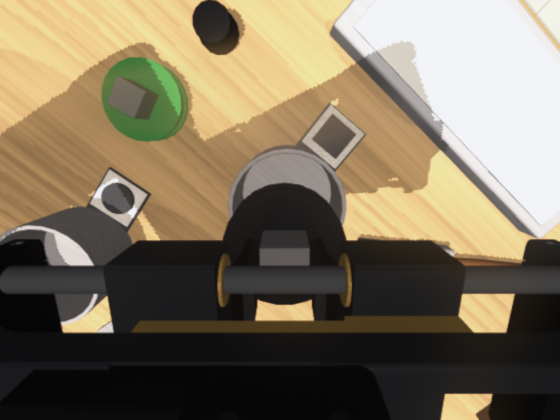

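The reel is held level over the correct tin, with the square tag at (335,135). It sits about 4 mm off in x, which I correct while lowering.

>>> {"api": "drive_tool", "payload": {
  "series": [
    [0.0033,0.002,0,0,0,0,0],
    [0,0,0.04,0,0,0,0],
    [0,0,0.035,0,0,0,0],
    [0,0,0.03,0,0,0,0],
    [0,0,0.012,0,0,0,0]
  ]
}}

```text
time: 5.32
position: [0.6673, -0.1435, 0.0435]
tool_rot: [0.934, 0.358, -0.001, -0.001]
ft_force: [0.1, 0.8, -2.1]
grip_width: 0.0255
```

>>> {"api": "drive_tool", "payload": {
  "series": [
    [0,0,0.004,0,0,0,0],
    [0,0,0.003,0,0,0,0],
    [0,0,0.001,0,0,0,0]
  ]
}}

```text
time: 5.7
position: [0.6692, -0.1457, 0.0387]
tool_rot: [0.934, 0.357, 0.001, 0.001]
ft_force: [0.2, -0.0, -1.2]
grip_width: 0.026
```

>>> {"api": "drive_tool", "payload": {
  "series": [
    [0,0,0.002,0,0,0,0],
    [0,0,0.001,0,0,0,0],
    [0,0,0.001,0,0,0,0],
    [0,0,0,0,0,0,0]
  ]
}}

```text
time: 6.2
position: [0.6685, -0.1456, 0.0336]
tool_rot: [0.934, 0.357, 0.0, 0.0]
ft_force: [-0.3, -0.4, -1.1]
grip_width: 0.0259
```

>>> {"api": "drive_tool", "payload": {
  "series": [
    [0,0,0.001,0,0,0,0],
    [0,0,0.0005,0,0,0,0],
    [0,0,0,0,0,0,0]
  ]
}}

```text
time: 6.58
position: [0.6685, -0.1456, 0.0336]
tool_rot: [0.934, 0.357, 0.0, 0.0]
ft_force: [-2.3, 1.1, 5.2]
grip_width: 0.0258
```

Floor contact: Fz rose to 5 N at z = 33.6 mm, which matches the estimate. I open part way and back out.

>>> {"api": "drive_tool", "payload": {
  "series": [
    [0,0,0,0,0,0,0.5],
    [0,0,0,0,0,0,0.5],
    [0,0,0,0,0,0,0.5],
    [0,0,-0.02,0,0,0,0.5],
    [0,0,-0.04,0,0,0,0.5]
  ]
}}

```text
time: 7.2
position: [0.6673, -0.1451, 0.0917]
tool_rot: [0.934, 0.357, -0.001, -0.001]
ft_force: [0.3, -0.2, 0.3]
grip_width: 0.0437
```

>>> {"api": "drive_tool", "payload": {
  "series": [
    [0,0,-0.06,0,0,0,0.5],
    [0,0,-0.06,0,0,0,0.5],
    [0,0,0,0,0,0,0.5]
  ]
}}

```text
time: 7.58
position: [0.6726, -0.147, 0.2208]
tool_rot: [0.934, 0.357, 0.006, 0.005]
ft_force: [0.3, 0.0, 0.2]
grip_width: 0.0436
```

Run:
```python
from h import *
from scipy.optimize import least_squares
im,d,m=snap('wrist','w3'); W=cloud(d,m)
P=W[(np.abs(W[...,2]-.07)<.006)&(np.hypot(W[...,0]-.668,W[...,1]+.145)<.065)]
r=least_squares(lambda q:np.hypot(P[:,0]-q[0],P[:,1]-q[1])-q[2],[.668,-.145,.05],loss='soft_l1',f_scale=.002); print(len(P),r.x,np.median(P[:,2]))
fit(W,(.668,-.145),.042,.02,.035,'flange'); fit(W,(.668,-.145),.04,.048,.062,'hub')
# level check of flange
P=W[(np.hypot(W[...,0]-.668,W[...,1]+.145)<.04)&(W[...,2]>.02)&(W[...,2]<.035)]
A=np.c_[P[:,:2]-[.668,-.145],np.ones(len(P))]; print('plane',np.linalg.lstsq(A,P[:,2],rcond=None)[0].round(4))
plan(.4592,.330,.20,42)
```

```text
1249 [ 0.66949251 -0.1445281   0.04940551] 0.06951654763469119
flange 2380 circ [ 0.6699 -0.1459  0.0381] med z 0.0259 rect [ 0.6703 -0.1455] [0.0749 0.0748] 83.7
hub 549 circ [ 0.6699 -0.1456  0.018 ] med z 0.0548 rect [ 0.67   -0.1457] [0.0262 0.025 ] 41.4
plane [ 0.0022 -0.0004  0.0259]
t 7.62 pos [ 0.6704 -0.1462  0.2171] yaw 41.87 F [ 1.   0.8 -0.7] w 0.0435 n 9
[0.0178, -0.0551, 0.0015] [0.05, -0.02, -0.01]
[0.0178, -0.0551, 0.0016] [0.05, -0.02, -0.01]
[0.0179, -0.0551, 0.0016] [0.05, -0.02, -0.01]
[0.0179, -0.0551, 0.0017] [0.05, -0.02, -0.01]
[0.0179, -0.0551, 0.0017] [0.05, -0.02, -0.01]
[0.0179, -0.055, 0.0017] [0.05, -0.02, -0.01]
[0.0179, -0.055, 0.0018] [0.05, -0.02, -0.01]
[0.0179, -0.055, 0.0018] [0.05, -0.02, -0.01]
[0.0179, -0.055, 0.0019] [0.05, -0.02, -0.01]
```

View pics/w3.png

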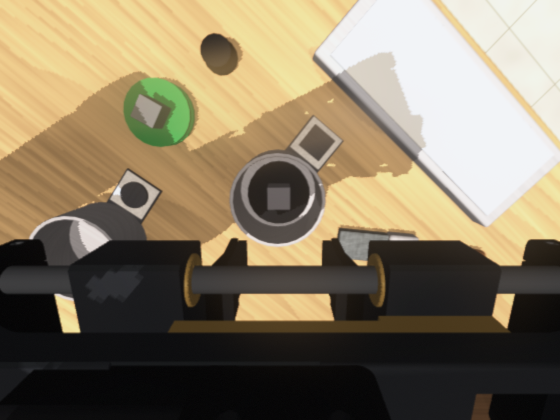

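The reel lies flat: its flange top reads 25.9 mm against an expected 26, and it is centred within about 1 mm in the tin at (278,198). On to the lids.

>>> {"api": "drive_tool", "payload": {
  "series": [
    [0.018,-0.055,0.0015,0,0,0,0.5],
    [0.018,-0.055,0.0015,0,0,0,0.5],
    [0.018,-0.055,0.0015,0,0,0,0.5],
    [0.018,-0.055,0.0015,0,0,0,0.5],
    [0.018,-0.055,0.0015,0,0,0,0.5]
  ]
}}

```text
time: 8.25
position: [0.55, 0.1209, 0.2035]
tool_rot: [0.934, 0.357, -0.001, -0.001]
ft_force: [0.5, 0.1, 0.1]
grip_width: 0.0432
```

>>> {"api": "drive_tool", "payload": {
  "series": [
    [0.018,-0.055,0.0015,0,0,0,0.5],
    [0.018,-0.055,0.0015,0,0,0,0.5],
    [0.018,-0.055,0.0015,0,0,0,0.5],
    [0.018,-0.055,0.0015,0,0,0,0.5],
    [0,0,0,0,0,0,0.5]
  ]
}}

```text
time: 8.88
position: [0.4554, 0.3341, 0.1974]
tool_rot: [0.933, 0.36, -0.002, -0.0]
ft_force: [0.9, 0.4, -0.3]
grip_width: 0.0432
```

>>> {"api": "drive_tool", "payload": {
  "series": [
    [0,0,0,0,0,0,0.5],
    [0,0,0,0,0,0,0.5]
  ]
}}

```text
time: 9.12
position: [0.4593, 0.3299, 0.1982]
tool_rot: [0.934, 0.356, -0.0, 0.0]
ft_force: [0.5, -0.6, -0.1]
grip_width: 0.0435
```

Run:
```python
from h import *
im,d,m=snap('wrist','w4'); W=cloud(d,m); c=(.46,.330)
fit(W,c,.09,.03,.05,'cover plate'); fit(W,c,.05,.058,.072,'collar'); fit(W,c,.03,.097,.11,'knob top')
plan(.46,.33,.08)
```

```text
cover plate 7920 circ [0.4598 0.3313 0.06  ] med z 0.0368 rect [0.4599 0.3319] [0.1186 0.1185] 45.4
collar 594 circ [0.4598 0.3314 0.0201] med z 0.0644 rect [0.4602 0.3317] [0.039  0.0386] 22.7
knob top 246 circ [0.4609 0.331  0.008 ] med z 0.1026 rect [0.4609 0.3314] [0.0148 0.0153] 41.6
t 9.18 pos [0.4595 0.3299 0.1983] yaw 41.73 F [0.1 0.9 0.1] w 0.0436 n 2
[0.0003, 0.0001, 0.0592] [0.0, 0.02, 0.0]
[0.0003, 0.0001, 0.0592] [0.0, 0.02, 0.0]
```

View pics/w4.png

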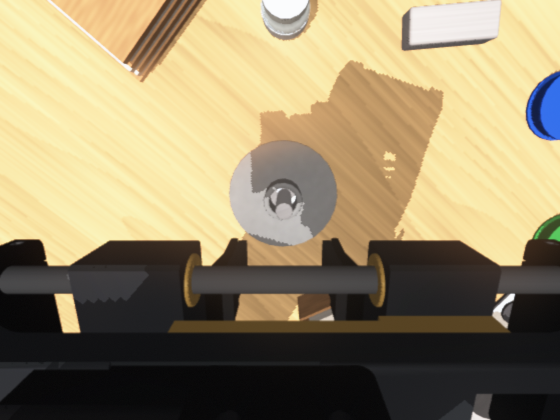

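The lids are under the jaws, with the knob at (283,200). I descend on the knob to z ≈ 71 mm, which is 6 mm above the collar top.

>>> {"api": "drive_tool", "payload": {
  "series": [
    [0.001,0,0.05,0,0,0,0.5],
    [0,0,0.045,0,0,0,0.5],
    [0,0,0.02,0,0,0,0.5],
    [0,0,0.01,0,0,0,0.5],
    [0,0,0,0,0,0,0.5]
  ],
  "squeeze": 40
}}

```text
time: 9.8
position: [0.46, 0.3312, 0.0733]
tool_rot: [0.934, 0.357, -0.0, 0.0]
ft_force: [-0.3, 0.0, 0.2]
grip_width: 0.0436
```

>>> {"api": "drive_tool", "payload": {
  "series": [
    [0,0,0,0,0,0,0.5]
  ]
}}

```text
time: 9.93
position: [0.4606, 0.332, 0.0746]
tool_rot: [0.934, 0.357, 0.001, -0.0]
ft_force: [-0.9, -0.3, -0.3]
grip_width: 0.0434
```

>>> {"api": "drive_tool", "payload": {
  "series": [
    [0,0,0.0025,0,0,0,0.5],
    [0,0,0,0,0,0,0],
    [0,0,0,0,0,0,0],
    [0,0,0,0,0,0,0],
    [0,0,0,0,0,0,0]
  ]
}}

```text
time: 10.55
position: [0.4597, 0.3319, 0.0711]
tool_rot: [0.934, 0.357, 0.0, 0.0]
ft_force: [-0.1, -0.7, 0.5]
grip_width: 0.0148
```

>>> {"api": "drive_tool", "payload": {
  "series": [
    [0,0,-0.005,0,0,0,0],
    [0,0,-0.01,0,0,0,0],
    [0,0,-0.02,0,0,0,0],
    [0,0,-0.015,0,0,0,0],
    [0,0,0,0,0,0,0]
  ]
}}

```text
time: 11.18
position: [0.4605, 0.3324, 0.1226]
tool_rot: [0.934, 0.357, 0.002, -0.0]
ft_force: [0.7, 0.4, -2.6]
grip_width: 0.0148
```

Run:
```python
from h import *
im,d,m=snap('wrist','w5'); W=cloud(d,m); c=(.46,.330)
fit(W,c,.09,.075,.10,'cover plate')
P=W[(np.hypot(W[...,0]-.46,W[...,1]-.33)<.055)&(W[...,2]>.075)&(W[...,2]<.10)]
A=np.c_[P[:,:2]-[.46,.33],np.ones(len(P))]; print('plane',np.linalg.lstsq(A,P[:,2],rcond=None)[0].round(4))
plan(.668,-.1446,.20)
```

```text
cover plate 12225 circ [0.4602 0.3328 0.0599] med z 0.0884 rect [0.4675 0.3357] [0.1114 0.1055] 82.8
plane [0.0023 0.0002 0.0885]
t 11.22 pos [0.4598 0.3321 0.1217] yaw 41.86 F [ 0.4  0.8 -2.5] w 0.0151 n 9
[-0.0181, 0.0549, -0.0087] [0.0, -0.01, -0.0]
[-0.0181, 0.0549, -0.0087] [0.0, -0.01, -0.0]
[-0.0181, 0.0549, -0.0087] [0.0, -0.01, -0.0]
[-0.0181, 0.0549, -0.0087] [0.0, -0.01, -0.0]
[-0.0181, 0.0549, -0.0087] [0.0, -0.01, -0.0]
[-0.0181, 0.0549, -0.0087] [0.0, -0.01, -0.0]
[-0.0181, 0.0549, -0.0087] [0.0, -0.01, -0.0]
[-0.0181, 0.0549, -0.0087] [0.0, -0.01, -0.0]
[-0.0181, 0.0549, -0.0087] [0.0, -0.01, -0.0]
```

Both lids are lifted together and level (tilt about 0.1°). I carry them gently to the tin.

>>> {"api": "drive_tool", "payload": {
  "series": [
    [0,0,-0.03,0,0,0,0],
    [-0.005,0.015,-0.025,0,0,0,0],
    [-0.01,0.03,-0.015,0,0,0,0],
    [-0.0132,0.04,-0.008,0,0,0,0],
    [-0.0132,0.04,0,0,0,0,0]
  ]
}}

```text
time: 11.85
position: [0.5124, 0.2102, 0.1991]
tool_rot: [0.934, 0.358, 0.0, 0.0]
ft_force: [-0.1, 0.9, -3.5]
grip_width: 0.015
```

>>> {"api": "drive_tool", "payload": {
  "series": [
    [-0.0132,0.04,0,0,0,0,0],
    [-0.0132,0.04,0,0,0,0,0],
    [-0.0132,0.04,0,0,0,0,0],
    [-0.0132,0.04,0,0,0,0,0],
    [-0.0132,0.04,0,0,0,0,0]
  ]
}}

```text
time: 12.48
position: [0.5961, 0.017, 0.1979]
tool_rot: [0.934, 0.357, -0.001, -0.001]
ft_force: [-0.9, 1.2, -2.3]
grip_width: 0.0147
```

>>> {"api": "drive_tool", "payload": {
  "series": [
    [-0.0132,0.04,0,0,0,0,0],
    [-0.0132,0.04,0,0,0,0,0],
    [-0.0132,0.04,0,0,0,0,0],
    [-0.01,0.03,0,0,0,0,0],
    [-0.006,0.019,0,0,0,0,0]
  ]
}}

```text
time: 13.1
position: [0.6675, -0.1462, 0.1976]
tool_rot: [0.934, 0.357, -0.001, -0.001]
ft_force: [-0.5, -0.2, -3.1]
grip_width: 0.015
```

>>> {"api": "drive_tool", "payload": {
  "series": [
    [0,0,0,0,0,0,0],
    [0,0,0,0,0,0,0],
    [0,0,0,0,0,0,0]
  ]
}}

```text
time: 13.48
position: [0.6672, -0.1432, 0.199]
tool_rot: [0.934, 0.358, -0.0, -0.0]
ft_force: [-0.2, 0.1, -3.2]
grip_width: 0.0147
```

Run:
```python
from h import *
from scipy.optimize import least_squares
im,d,m=snap('wrist','w6'); W=cloud(d,m); p=np.array(robot.get_obs()['position'])
fit(W,p[:2],.09,p[2]-.05,p[2]-.025,'cover plate')
P=W[(np.hypot(W[...,0]-p[0],W[...,1]-p[1])<.055)&(abs(W[...,2]-p[2]+.035)<.012)]
A=np.c_[P[:,:2]-p[:2],np.ones(len(P))]; print('plane',np.linalg.lstsq(A,P[:,2],rcond=None)[0].round(4))
P=W[(np.abs(W[...,2]-.07)<.006)&(np.hypot(W[...,0]-.668,W[...,1]+.145)<.065)]; print(len(P))
if len(P)>30: print(least_squares(lambda q:np.hypot(P[:,0]-q[0],P[:,1]-q[1])-.05,[.668,-.145],loss='soft_l1',f_scale=.002).x)
plan(.668,-.1446,.1105,42)
```

```text
cover plate 12161 circ [ 0.6662 -0.1422  0.0602] med z 0.1647 rect [ 0.6736 -0.139 ] [0.1117 0.1051] 84.0
plane [-0.001  -0.0022  0.1649]
0
t 13.53 pos [ 0.6674 -0.1433  0.1992] yaw 41.95 F [ 0.1 -0.5 -2.5] w 0.0153 n 2
[-0.0002, 0.0007, 0.0443] [-0.02, 0.0, -0.03]
[-0.0002, 0.0007, 0.0443] [-0.02, 0.0, -0.03]
```

View pics/w6.png

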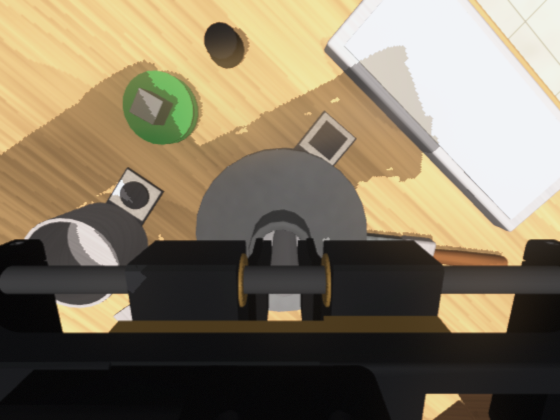

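The lids hang level above the square-tag tin (tag at (327,138)). I nudge about 1 mm and lower them in stages.

>>> {"api": "drive_tool", "payload": {
  "series": [
    [-0.0003,0.0012,0.01,0,0,0,0],
    [0,0,0.03,0,0,0,0],
    [0,0,0.025,0,0,0,0],
    [0,0,0.01,0,0,0,0],
    [0,0,0,0,0,0,0]
  ]
}}

```text
time: 14.15
position: [0.6679, -0.1456, 0.1232]
tool_rot: [0.934, 0.357, -0.001, -0.001]
ft_force: [0.4, -0.5, -4.0]
grip_width: 0.0147
```

>>> {"api": "drive_tool", "payload": {
  "series": [
    [0,0,0.002,0,0,0,0],
    [0,0,0.002,0,0,0,0],
    [0,0,0.001,0,0,0,0],
    [0,0,0,0,0,0,0]
  ]
}}

```text
time: 14.65
position: [0.6684, -0.1459, 0.1193]
tool_rot: [0.934, 0.357, 0.0, 0.0]
ft_force: [-0.5, -0.6, -3.1]
grip_width: 0.0147
```

>>> {"api": "drive_tool", "payload": {
  "series": [
    [0.0005,-0.0006,0.001,0,0,0,0],
    [0,0,0.002,0,0,0,0],
    [0,0,0.002,0,0,0,0],
    [0,0,0,0,0,0,0]
  ]
}}

```text
time: 15.15
position: [0.6681, -0.145, 0.1137]
tool_rot: [0.934, 0.357, -0.0, -0.0]
ft_force: [-0.6, 0.3, -2.3]
grip_width: 0.0148
```

>>> {"api": "drive_tool", "payload": {
  "series": [
    [0,0,0.001,0,0,0,0],
    [0,0,0.001,0,0,0,0],
    [0,0,0,0,0,0,0]
  ]
}}

```text
time: 15.52
position: [0.6683, -0.1451, 0.112]
tool_rot: [0.934, 0.357, -0.0, -0.0]
ft_force: [-0.2, -0.6, -3.1]
grip_width: 0.0148
```

The plug has entered freely. I continue in small steps to seat it.

>>> {"api": "drive_tool", "payload": {
  "series": [
    [0,0,0.001,0,0,0,0],
    [0,0,0.001,0,0,0,0],
    [0,0,0,0,0,0,0]
  ]
}}

```text
time: 15.9
position: [0.6685, -0.1452, 0.1112]
tool_rot: [0.934, 0.357, 0.0, 0.0]
ft_force: [-2.8, 1.3, 4.4]
grip_width: 0.0151
```

>>> {"api": "drive_tool", "payload": {
  "series": [
    [0,0,0.0005,0,0,0,0],
    [0,0,0,0,0,0,0]
  ]
}}

```text
time: 16.15
position: [0.6685, -0.1452, 0.1111]
tool_rot: [0.934, 0.357, 0.0, 0.0]
ft_force: [-3.7, 0.4, 7.3]
grip_width: 0.0152
```

The lids are seated: contact came at z = 111.1 mm against a predicted 110.7. I release the knob and check the fit before going down to the collar.

>>> {"api": "drive_tool", "payload": {
  "series": [
    [0,0,0,0,0,0,0.3],
    [0,0,0,0,0,0,1],
    [0,0,0,0,0,0,1],
    [0,0,0,0,0,0,1],
    [0,0,0,0,0,0,1]
  ]
}}

```text
time: 16.77
position: [0.6683, -0.1451, 0.1093]
tool_rot: [0.934, 0.357, -0.0, -0.0]
ft_force: [0.2, 0.6, 0.1]
grip_width: 0.0571
```

```bash
cat > chk.py <<'E'
from h import *
import sys
im,d,m=snap(sys.argv[1],sys.argv[2]); W=cloud(d,m); c=(.668,-.145)
fit(W,c,.075,.068,.085,'plate'); fit(W,c,.035,.098,.112,'collar'); fit(W,c,.03,.132,.15,'knob')
P=W[(np.hypot(W[...,0]-c[0],W[...,1]-c[1])<.056)&(W[...,2]>.068)&(W[...,2]<.085)]
A=np.c_[P[:,:2]-c,np.ones(len(P))]; print('plane',np.linalg.lstsq(A,P[:,2],rcond=None)[0].round(4))
plan(.668,-.145,.08)
E
python3 chk.py wrist w7; python3 chk.py scene s7
```

```text
plate 14293 circ [ 0.6671 -0.1438  0.0602] med z 0.0769 rect [ 0.6668 -0.1421] [0.1196 0.1161] 10.3
collar 1551 circ [ 0.6765 -0.1379  0.0331] med z 0.1045 rect [ 0.6728 -0.1418] [0.029  0.0656] 46.8
knob 241 circ [ 0.6679 -0.1451  0.0301] med z 0.1422 rect [ 0.6687 -0.145 ] [0.0198 0.0581] 41.7
plane [ 0.0011 -0.0005  0.0769]
t 16.82 pos [ 0.6684 -0.1451  0.1094] yaw 41.85 F [0.6 0.2 0.5] w 0.0613 n 1
[-0.0002, -0.0003, 0.0294] [-0.0, 0.0, -0.0]
plate 1459 circ [ 0.6659 -0.147   0.0617] med z 0.077 rect [ 0.667  -0.1443] [0.1154 0.1203] 67.0
collar 164 circ [ 0.6643 -0.1394  0.027 ] med z 0.1042 rect [ 0.6672 -0.1418] [0.0472 0.0386] 82.9
knob 61 circ [ 0.6619 -0.1375  0.0201] med z 0.1411 rect [ 0.6622 -0.1368] [0.0128 0.0395] 44.2
plane [-0.0066 -0.0027  0.0772]
t 16.88 pos [ 0.6684 -0.1451  0.1095] yaw 41.86 F [ 0.2  0.7 -0.3] w 0.0651 n 1
[-0.0002, -0.0003, 0.0295] [-0.0, 0.0, -0.0]
```

View pics/w7.png

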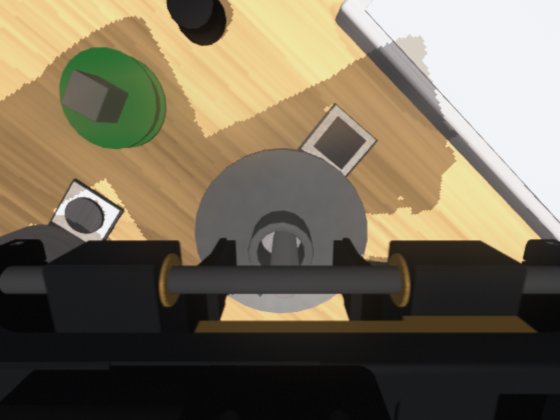

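The cover sits level at 76.9 mm (77 expected), so the lids are fully home. The knob stands free between the fingers at (283,245). I go down to the collar.

>>> {"api": "drive_tool", "payload": {
  "series": [
    [0,-0.001,0.005,0,0,0,0.9],
    [0,0,0.01,0,0,0,0.9],
    [0,0,0.009,0,0,0,0.9],
    [0,0,0.003,0,0,0,0.9],
    [0,0,0,0,0,0,0.9]
  ],
  "squeeze": 25
}}

```text
time: 17.5
position: [0.6674, -0.1443, 0.082]
tool_rot: [0.934, 0.357, -0.0, -0.0]
ft_force: [-0.5, 0.4, -0.2]
grip_width: 0.0785
```

>>> {"api": "drive_tool", "payload": {
  "series": [
    [0,0,0,0,0,0,0.9],
    [0,0,0,0,0,0,0.9]
  ]
}}

```text
time: 17.75
position: [0.668, -0.1445, 0.083]
tool_rot: [0.934, 0.357, 0.0, 0.0]
ft_force: [-1.0, -0.4, 0.0]
grip_width: 0.0781
```

>>> {"api": "drive_tool", "payload": {
  "series": [
    [0,0,0.001,0,0,0,0.9],
    [0,0,0,0,0,0,0.3],
    [0,0,0,0,0,0,0.3],
    [0,0,0,0,0,0,0.3],
    [0,0,0,0,0,0,0.3]
  ]
}}

```text
time: 18.38
position: [0.6677, -0.1444, 0.0816]
tool_rot: [0.934, 0.357, 0.0, 0.0]
ft_force: [-0.3, 0.5, -1.0]
grip_width: 0.0462
```

>>> {"api": "drive_tool", "payload": {
  "series": [
    [0,0,0,0,0,0,0.3],
    [0,0,0,0,0,0,0.3]
  ]
}}

```text
time: 18.62
position: [0.6675, -0.1442, 0.0815]
tool_rot: [0.934, 0.357, -0.0, -0.0]
ft_force: [-0.4, -0.2, 0.3]
grip_width: 0.0397
```

>>> {"api": "drive_tool", "payload": {
  "series": [
    [0,0,0,0,0,0,0.3],
    [0,0,-0.003,0,0,0,0.3],
    [0,0,-0.005,0,0,0,0.3],
    [0,0,-0.007,0,0,0,0.3],
    [0,0,0,0,0,0,0.3]
  ]
}}

```text
time: 19.25
position: [0.6684, -0.1446, 0.0976]
tool_rot: [0.934, 0.357, 0.001, 0.001]
ft_force: [0.3, -0.0, -1.6]
grip_width: 0.0393
```

Run:
```python
from h import *
im,d,m=snap('wrist','w8'); W=cloud(d,m); p=robot.get_obs()['position']; print(p)
P=W[(np.hypot(W[...,0]-p[0],W[...,1]-p[1])<.056)&(abs(W[...,2]-p[2])<.012)]
A=np.c_[P[:,:2]-p[:2],np.ones(len(P))]; print('plane',np.linalg.lstsq(A,P[:,2],rcond=None)[0].round(4))
fit(W,p[:2],.03,.137,.15,'knob')
```

```text
[ 0.66803633 -0.14449629  0.09716655]
plane [-0.0019 -0.0081  0.0938]
knob 1400 circ [ 0.6677 -0.1458  0.0256] med z 0.1457 rect [ 0.6672 -0.1462] [0.0151 0.0495] 41.4
```

The cover is coming up alone: the load is about 1.5 N and the plate has risen 17 mm level. I lift the remaining 85 mm slowly.

>>> {"api": "drive_tool", "payload": {
  "series": [
    [0,0,-0.008,0,0,0,0.3],
    [0,0,-0.01,0,0,0,0.3],
    [0,0,-0.01,0,0,0,0.3],
    [0,0,-0.01,0,0,0,0.3],
    [0,0,-0.01,0,0,0,0.3]
  ]
}}

```text
time: 19.92
position: [0.6678, -0.1444, 0.1455]
tool_rot: [0.934, 0.357, 0.0, 0.0]
ft_force: [1.2, 0.4, -2.8]
grip_width: 0.0395
```

>>> {"api": "drive_tool", "payload": {
  "series": [
    [0,0,-0.01,0,0,0,0.3],
    [0,0,-0.01,0,0,0,0.3],
    [0,0,-0.01,0,0,0,0.3],
    [0,0,-0.006,0,0,0,0.3],
    [0,0,0,0,0,0,0.3]
  ]
}}

```text
time: 20.55
position: [0.668, -0.1445, 0.1812]
tool_rot: [0.934, 0.357, 0.0, 0.0]
ft_force: [0.2, 0.0, -1.7]
grip_width: 0.0398
```

>>> {"api": "drive_tool", "payload": {
  "series": [
    [0,0,0,0,0,0,0.3],
    [0,0,0,0,0,0,0.3],
    [0,0,0,0,0,0,0.3]
  ]
}}

```text
time: 20.92
position: [0.6675, -0.1443, 0.1801]
tool_rot: [0.934, 0.357, -0.0, -0.0]
ft_force: [0.2, -1.1, -1.2]
grip_width: 0.0396
```

Run:
```python
from h import *
o=robot.get_obs(); p=np.array(o['position']); print(p,o['ft_force'],o['grip_width'],o['time'])
im,d,m=snap('wrist','w9'); W=cloud(d,m)
P=W[(np.hypot(W[...,0]-p[0],W[...,1]-p[1])<.056)&(abs(W[...,2]-p[2])<.012)]
A=np.c_[P[:,:2]-p[:2],np.ones(len(P))]; print('cover plane',np.linalg.lstsq(A,P[:,2],rcond=None)[0].round(4))
a,d,m=snap('scene','s9'); W=cloud(d,m); c=(.668,-.145)
fit(W,c,.06,.066,.08,'lid disc'); fit(W,c,.04,.135,.15,'knob')
P=W[(np.hypot(W[...,0]-c[0],W[...,1]-c[1])<.053)&(abs(W[...,2]-.074)<.007)]
A=np.c_[P[:,:2]-c,np.ones(len(P))]; print('disc plane',len(P),np.linalg.lstsq(A,P[:,2],rcond=None)[0].round(4))
cv2.imwrite('pics/s9c.png',cv2.resize(a[130:410,20:420],(800,560)))
```

```text
[ 0.66748307 -0.14428301  0.18012667] [ 0.15527715 -1.07624719 -1.23095403] 0.039558798073365535 20.925
cover plane [-0.0028 -0.0049  0.1762]
lid disc 1066 circ [ 0.6686 -0.1484  0.0546] med z 0.0742 rect [ 0.6824 -0.1442] [0.0786 0.1071] 15.6
knob few
disc plane 1006 [-0.0045 -0.0005  0.0742]
```

View pics/s9c.png

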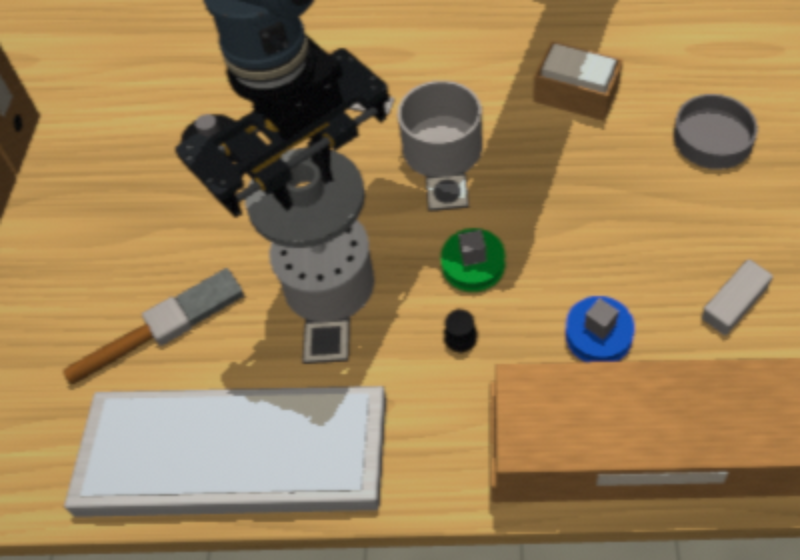

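The vented lid is seated on the square-tag tin at (322,260), with its disc top at 74.2 mm (74 expected) and level. The cover is held 99 mm above where it sat, tilted less than 0.4°. The other objects in this view look undisturbed, so I hand in.

```bash
python3 -c "
from rig import robot
print(robot.hand_in())"
```

```text
the job is handed in; nothing more can be done
None
```

The job is done and handed in at about 21 s of the 61 s allowed; the hand-in itself reports no verdict.

**What I did:**
1. I put the square-hub reel into the tin with the square on its tag.
2. I carried both nested lids by the knob onto that tin, lowered them until they touched, and let go of the knob.
3. I lifted the dust cover alone by its collar, and the arm is still holding it.

**Last checks:**

| Check | Measured | Expected |
|---|---|---|
| Reel flange top in the tin (read before the lids went on) | 25.9 mm, flat | 26 mm |
| Nested cover's plate before the collar lift | 76.9 mm, level | 77 mm |
| Inner lid's disc after the lift | 74.2 mm, level | 74 mm |
| Cover's rise | about 99 mm, tilt under 0.4° | about 100 mm |
| Collar grip | 39.6 mm | 40 mm |

- **Forces:** the highest wrist force I saw was about 8 N, against the 120 N limit. The load during the lift fits the cover alone.
- **Other objects:** those visible in the last scene crop look undisturbed. The round-hub reel, ruler and paste jar were outside that crop, but the arm did not go near them.

**Disagreements:** the top and scene cameras differed by about 3.5 mm in y. I settled this with close wrist-camera views, which still sat about 1 mm off the arm's own readings. The last scene view could not measure the knob, because the cover hid most of it.

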